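Feel for the empty cell and stow a stake at the jeweller's bench

ROBOT

A 6-joint arm with a two-finger parallel gripper is mounted at the origin on the work surface. World frame = base frame: x ahead of the robot, y to its left, z up, the work surface at z = 0. Lengths are in m, angles in rad, forces in N, time in s.
With the tool pointing down it reaches from about 0.25 to 0.725 m from the base axis. Payload 4 kg.
Tool frame: the origin (TCP) lies on the centre line of the jaws, within the pads' length; the fingertips stand tip_reach ahead of it and the grasp point (between the pads) lies 5 mm behind it (tip_reach is the distance from the TCP to the fingertips, in m); z points along the fingers, y is the direction in which the jaws open and shut (so a half turn about z gives the same grasp; the last joint's range is limited). The gripper opens to 85 mm and grips with 20 to 120 N. Pads are 22 mm wide; open, the fingers measure 114 mm over their backs; the gripper's body (76 mm by 85 mm) begins 54 mm behind the grasp point. The pads swing forward as they close: fully open they stand 13 mm farther back than shut.
Start: joints at [-1.186, 0.241, 0.005, 1.335, 0, 1.571], TCP at [0.188, -0.463, 0.245] pointing down, gripper open.
Joint ranges: [-2.72, 2.72], [-1.05, 1.87], [-1.09, 1.28], [-1.99, 2.15], [-1.42, 1.44], [-3.14, 3.14]. Speed limits (rad/s): [2.79, 2.79, 3.14, 3.14, 3.14, 3.14].

INTERFACE

Orientations are given as a unit quaternion [x, y, z, w].
In Python, from workcell import * gives the robot as it stands.
- The arm moves only by the tool arm_command, never from a script. Its arguments are lists of equal length, an entry for each row: "translation": the shift along the tool's x, y, z in cm, a list of three; "turn": the turn about the tool's z in rad; "hand": the closure, from 0 (fully open) to 1 (shut). In form: {"translation": [[x, y, z], ...], "turn": [turn, ...], "hand": [hand, ...]}. A call has 1 to 5 rows; each row is the pose to reach, as a shift and turn from the pose commanded when the call began, along the tool's axes at that moment; what a row does not reach only later rows make up. A row lasts 1/12 s, in which the tool goes at most 41.7 mm and 7.16 degrees, less where a joint would pass 70% of its speed; a pose out of reach is approached as far as the arm can. A call with a gripper value outside its range is refused whole. The fingers move at their own pace and stop on an object; the grip force is fixed at half the most. Time passes only in rows, so rows that repeat a pose let the fingers close. It gives the time, the measured TCP pose, the force and the opening at its end, in the units of the state.
- get_obs(): the state, without advancing time (a new reading comes with each control period).
- camera(name): name is "side" or "top"; returns (picture, depth): 480x640x3 uint8, red, green, blue; 480x640 float32, m along the optical axis (not along the pixel's ray), 0 where there is no reading.
- camera_info(name): a dict with "mtx" (3x3 intrinsics, pixels), "dist_coeffs" ([k1, k2, p1, p2, k3] as OpenCV has them; the pictures are not rectified), "world_to_cam" (4x4, takes a point from world to camera coordinates). Camera axes: x right, y down, z forward; pixel columns grow to the right and rows downward; lengths in m; the calibration is good to about 2 mm. A picture is of the moment at which its call begins. camera_info takes no time and is no camera call.
- job_done(): hands the job in, once; it reports no verdict.
Trained networks look in the newest picture that a camera, given by its name, has taken for a name from the list of things; names that differ only in an ending like _2 or _b are one class to them, and where a whole thing is asked for, a point or a joint stands for the part that bears it (a point fixed in the world has none). Each returns a list of dicts, best first, with "conf" (0 to 1); they miss things now and then, are a little off and sometimes report something else, mostly with a low value. They report only what shows in the picture. A call takes as long as a camera call. They do not tell look-alikes from the thing itself.
- search_frame(camera, name): "location" ([row, column] in pixels, amid what is visible of it).
- spot_point(camera, name): "location" ([row, column] in pixels: a listed point, or the origin of a listed thing).
The state is a dict: "clock": time; "joint_pos": joint angles; "joint_vel": joint speeds; "tau": joint torques, N m; "eef_pos": TCP position; "tool_rot": TCP orientation; "ft_force": force on the tool from outside, world axes, zero at the start; "ft_torque": the same for the moment, N m; "grip_width": finger opening in m.
Only numpy, scipy, OpenCV 4.12 (cv2) and the standard library are available. Lean on these libraries where they do the work, as an engineer would, in place of code of your own. Each camera call takes 0.05 s, during which the arm holds its last target. There are 200 camera calls.

TASK

Two of the three cells in the wooden crate hold stakes under their cover boards, so those boards stand proud; the third board lies a little below the cell's rim over an empty cell. With empty, closed fingers press that low board all the way down to its stop to feel that the cell is empty; then pick up the stepped brass stake (thick foot, thinner straight neck, flat top; not the pointed or the mushroom-headed one) and leave it standing upright, foot down, on the sunken board in that cell.

Things in the scene. Friction and masses are not known exactly. Their poses are not given: they have to be found in the camera images.
- cover (a joint): The low cover board's travel in m: 0 level with the cell rim, positive downward, hard stop at 0.028. It starts at 0.005 to 0.009, takes about 5 N to slide and stays where it is left.
- cover_top (a point): Centre of the top face of that low, plain plywood board (68 x 68 x 8 mm), moving with it: 41 to 45 mm above the bench at the start, 22 mm when fully down. z up, x and y along the cell's sides, as the crate's. The cell is open above, 70 x 70 mm inside, walls 7 mm thick, rim 50 mm above the bench.
- crate: Fixed wooden crate, 94 x 276 mm, origin under its centre, z up. Its three cells stand in a row along its y axis, at y = -86, 0 and 86 mm; the low board may be in any of them. The other two have like boards, fixed, tops 72 mm above the bench (22 mm above the rims). Nothing stands beside the cells along x.
- stake: Loose solid brass stake, round, 70 mm tall, upright on the bench: foot 36 mm in diameter and 30 mm high, above it a straight neck 24 mm in diameter, 40 mm high, flat top. About 0.4 kg. Origin at the centre of its underside, z up its axis. Two brass bystanders stand 95 mm or more off: a pointed cone 66 mm tall and a mushroom-headed one 65 mm tall.
Mind the look-alikes: they are no part of the job. What is shaped like the stake but black, blue or purple is not meant.

How it is judged:
On the way:
1. the low board is pressed down to its stop (at least 22 of 28 mm) while the stake is still well away from the cell (over 80 mm) (value of joint cover above 0.022 m and horizontal distance between stake and cover_top above 0.08 m), for 0.1 s.
At the end, for the whole second after the job is handed in: The low board is down (22 mm or more of its 28 mm), and the stepped stake stands on it in the cell: its underside within 8 mm of the board's top in height and within 25 mm of its centre, upright within about 10 degrees, released and at rest (value of joint cover above 0.022 m and z of stake in the frame of cover_top between -0.008 and 0.008 m and horizontal distance between stake and cover_top below 0.025 m and height (world z) of stake below 0.04 m and angle between stake's own z axis and vertical below 0.17 rad and linear speed of stake below 0.02 m/s); the robot touches nothing.
It also fails if it takes over 51 s, if anything falls off the work surface, if the arm or the gripper's body presses on something with over 40 N, if the wrist force passes 120 N, or if a joint passes its speed limit or range.

## Working session

There is one attempt and no reset: what is moved stays moved. The work goes in short steps, Python scripts to look and compute and a tool call to move; the robot and the scene stay as the last step left them, time stands still between calls to the robot, and variables do not carry over. Pictures are saved under pics/ and viewed, about 8 in all and at most 12, crops included, and the job is handed in when it is done.

Besides the shell and the picture viewer there is one more tool, called after "Emit:" by a JSON object that holds its "method" and its "body", one argument or row to a line. arm_command: Moves the arm, as the interface text tells. Its arguments: {"type":"object","properties":{"translation":{"type":"array","items":{"type":"array","items":{"type":"number"}}},"turn":{"type":"array","items":{"type":"number"}},"hand":{"type":"array","items":{"type":"number"}}},"required":["translation","turn","hand"]}

```bash
mkdir -p pics; cat > h.py <<'E'
from workcell import *
import numpy as np, cv2
def look(n):
    p,d=camera(n); return p,d
def world(n,d,r,c,depth=None):
    i=camera_info(n); K=np.array(i["mtx"]);D=np.array(i["dist_coeffs"]);T=np.linalg.inv(np.array(i["world_to_cam"]))
    u=cv2.undistortPoints(np.array([[[c,r]]],float),K,D)[0,0]
    if depth is None:
        w=d[int(r)-1:int(r)+2,int(c)-1:int(c)+2]; depth=np.median(w[w>0]) if (w>0).any() else 0
    return (T@np.r_[u*depth,depth,1])[:3]
def cloud(n,d):
    i=camera_info(n); K=np.array(i["mtx"]);D=np.array(i["dist_coeffs"]);T=np.linalg.inv(np.array(i["world_to_cam"]))
    g=np.mgrid[0:480,0:640]; uv=np.stack([g[1],g[0]],-1).reshape(-1,1,2).astype(float)
    u=cv2.undistortPoints(uv,K,D)[:,0]; z=d.reshape(-1,1)
    P=np.hstack([u*z,z,np.ones_like(z)])@T.T
    P=P[:,:3].reshape(480,640,3); P[d<=0]=np.nan
    return P
E
python3 - <<'E'
from h import *
for n in("top","side"):
    p,d=look(n); cv2.imwrite(f"pics/{n}0.png",p[...,::-1]); np.save(f"{n}0.npy",d)
    for f in (search_frame,spot_point):
        for t in("cover_top","stake","crate"):
            for r in f(n,t)[:4]: print(n,f.__name__,t,np.round(r["location"]),round(r["conf"],2),np.round(world(n,d,*r["location"]),3))
print(get_obs())
E
```

```text
top call cover_top [246. 400.] 0.82 [ 0.534 -0.172  0.042]
top call stake [286. 302.] 0.79 [0.458 0.026 0.07 ]
top call stake [251. 291.] 0.78 [0.527 0.046 0.069]
top call stake [287. 258.] 0.6 [0.458 0.111 0.069]
top call stake [288. 221.] 0.55 [0.459 0.182 0.065]
top call crate [260. 374.] 0.84 [ 0.509 -0.121  0.01 ]
top call cover_top [244. 404.] 0.59 [ 0.538 -0.178  0.042]
top call stake [211. 280.] 0.78 [0.606 0.065 0.069]
top call stake [286. 259.] 0.6 [0.46  0.108 0.07 ]
top call stake [253. 290.] 0.55 [0.523 0.047 0.069]
top call stake [289. 221.] 0.54 [0.457 0.183 0.065]
side call cover_top [347. 352.] 0.93 [ 0.538 -0.168  0.044]
side call stake [251. 304.] 0.87 [0.526 0.037 0.032]
side call stake [230. 352.] 0.82 [0.609 0.062 0.041]
side call stake [225. 255.] 0.75 [0.461 0.098 0.05 ]
side call stake [263. 259.] 0.73 [0.455 0.015 0.041]
side call crate [462. 344.] 0.82 [ 0.49  -0.3    0.036]
side call cover_top [345. 352.] 0.6 [ 0.539 -0.166  0.044]
side call stake [246. 352.] 0.97 [0.609 0.054 0.014]
side call stake [216. 247.] 0.94 [0.457 0.177 0.012]
side call stake [278. 262.] 0.85 [0.456 0.009 0.016]
side call stake [242. 257.] 0.77 [0.454 0.025 0.071]
{'clock': 0.7, 'joint_pos': array([-1.18597056e+00,  2.40576368e-01,  5.02267084e-03,  1.33520839e+00,
        1.75882105e-05,  1.57084675e+00]), 'joint_vel': array([ 3.63268110e-04,  4.38845412e-04,  3.27375285e-05,  9.27995335e-04,
       -6.47789982e-04, -1.99641708e-03]), 'tau': array([ 2.05381075e-04, -3.72076142e+01,  2.52642989e+01,  8.97776972e-04,
       -1.54516524e-04, -1.40489668e-06]), 'eef_pos': array([ 0.18770613, -0.4634364 ,  0.24532695]), 'tool_rot': array([9.81550503e-01, 1.91203059e-01, 1.19060976e-05, 1.51224966e-05]), 'ft_force': array([-0.17238506, -0.36682926, -0.30859032]), 'ft_torque': array([ 0.01264751, -0.04071553, -0.04770717]), 'grip_width': 0.0853736468016868}
```

View pics/top0.png

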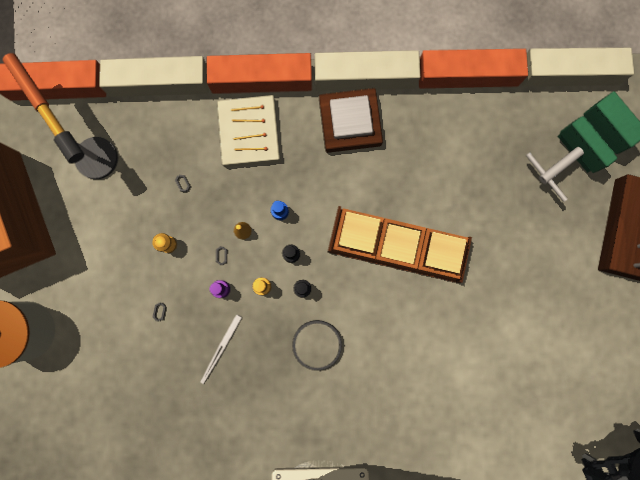

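View pics/side0.png

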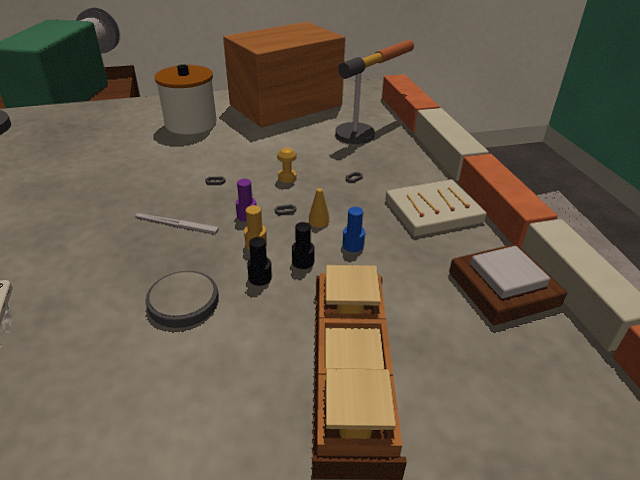

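```bash
python3 - <<'E'
from h import *
a=cv2.imread("pics/side0.png")[190:310,210:390]; cv2.imwrite("pics/crop.png",cv2.resize(a,None,fx=4,fy=4,interpolation=cv2.INTER_CUBIC))
d=np.load("top0.npy"); P=cloud("top",d)
# rows of z values: stakes top
z=P[...,2]
m=((z>0.055)&(z<0.08)).astype(np.uint8)
n,l,s,c=cv2.connectedComponentsWithStats(m)
im=cv2.imread("pics/top0.png")
for i in range(1,n):
    if s[i,4]>20:
        q=P[l==i]; print(s[i],np.round(c[i]),np.round(np.nanmedian(q,0),3),np.round(np.nanmin(q,0),3),np.round(np.nanmax(q,0),3),im[l==i].mean(0).round())
        if s[i,4]>500:
            uv=q[:,:2].astype(np.float32); r=cv2.minAreaRect(uv*1000); print("rect",r)
m=((z>0.036)&(z<0.047)).astype(np.uint8)
n,l,s,c=cv2.connectedComponentsWithStats(m)
for i in range(1,n):
    if s[i,4]>200:
        q=P[l==i]; print("low",s[i],np.round(np.nanmedian(q,0),3),cv2.minAreaRect(q[:,:2].astype(np.float32)*1000))
E
```

```text
[ 529   47  105   30 2851] [581.  62.] [ 0.903 -0.558  0.06 ] [ 0.874 -0.668  0.055] [ 0.936 -0.451  0.067] [161. 199. 212.]
rect ((904.9627685546875, -559.6817626953125), (217.47958374023438, 62.134395599365234), 89.69100189208984)
[ 423   48  105   32 2926] [475.  63.] [ 0.903 -0.337  0.06 ] [ 0.874 -0.446  0.055] [ 0.937 -0.231  0.066] [ 59. 102. 211.]
rect ((904.7601928710938, -338.4722900390625), (62.92253112792969, 215.2643585205078), 0.161069855093956)
[ 314   50  107   32 3016] [367.  65.] [ 0.904 -0.116  0.06 ] [ 0.872 -0.225  0.055] [ 0.937 -0.008  0.067] [163. 201. 214.]
rect ((904.224609375, -116.4620590209961), (63.30527877807617, 217.0347137451172), 0.4010901153087616)
[ 207   53  104   32 2980] [259.  68.] [0.903 0.105 0.06 ] [ 0.872 -0.     0.055] [0.936 0.212 0.069] [ 59. 103. 213.]
rect ((904.4368286132812, 105.78036499023438), (212.27239990234375, 63.90268325805664), 89.80445861816406)
[ 100   56  104   33 2878] [151.  71.] [0.904 0.325 0.06 ] [0.873 0.219 0.055] [0.936 0.434 0.067] [165. 203. 216.]
rect ((904.042236328125, 326.8681335449219), (63.37129211425781, 2
[... 2862 characters left out ...]
76.0908203125, 327.355224609375), (7.0225677490234375, 213.61151123046875), 0.7384310960769653)
low [ 329   95   44   43 1242] [ 0.802 -0.08   0.045] ((805.08740234375, -80.68315124511719), (84.53887176513672, 80.66048431396484), 5.539095401763916)
low [  7 147  41 123 318] [0.626 0.586 0.041] ((634.3114624023438, 585.8485717773438), (255.441650390625, 81.3858871459961), 1.6847482919692993)
low [606 175  21  97 281] [ 0.574 -0.612  0.041] ((572.3372802734375, -612.811767578125), (11.537577629089355, 200.78274536132812), 76.22136688232422)
low [ 380  223   41   42 1211] [ 0.539 -0.172  0.043] ((536.3131103515625, -169.86846923828125), (72.59463500976562, 79.02735137939453), 75.98799133300781)
```

View crop.

Low board: the middle cell, top px [243,401], about (0.539, -0.171). Stake candidates in the top view (row, col):
- black [251,290]
- black [288,302]
- blue [208,278]
- purple [289,218]
- brass-yellow stepped [286,260]
- cone [228,240]
- mushroom [242,162]

My choice is the stepped brass one at [286,260] (side view [228,254]). I'll check it in a crop.

View pics/crop.png

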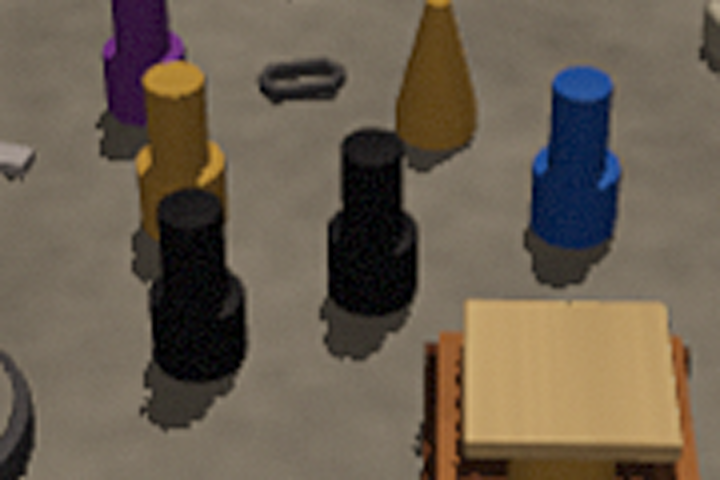

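```bash
cat >> h.py <<'E'
from scipy.spatial.transform import Rotation as R
def go(x,y,z,yaw=None):
    "shift in tool cm and turn for jaws direction yaw (world angle of tool y)"
    o=get_obs(); r=R.from_quat(o["tool_rot"]); M=r.as_matrix()
    s=M.T@(np.array([x,y,z])-o["eef_pos"])*100
    cur=np.arctan2(M[1,1],M[0,1]); t=None
    if yaw is not None: t=-((yaw-cur+np.pi/2)%np.pi-np.pi/2)
    print("shift cm",s.round(2),"turn",t,"jaw deg",np.degrees(cur).round(1),"q6",o["joint_pos"][5].round(3),"t",o["clock"])
E
python3 - <<'E'
from h import *
go(.539,-.171,.15,np.radians(75.2)); go(.539,-.171,.09,np.radians(75.2)-np.pi/2)
o=get_obs();print(R.from_quat(o["tool_rot"]).as_matrix().round(3)); print([k for k in dir(__import__("workcell")) if not k.startswith("_")])
E
```

```text
shift cm [ 43.54 -13.92   9.53] turn 0.643084073398704 jaw deg -68.0 q6 1.571 t 0.7
shift cm [ 43.54 -13.92  15.53] turn -0.9277122533961926 jaw deg -68.0 q6 1.571 t 0.7
[[ 0.927  0.375  0.   ]
 [ 0.375 -0.927 -0.   ]
 [ 0.     0.    -1.   ]]
['Unreachable', 'camera', 'camera_info', 'get_obs', 'job_done', 'search_frame', 'spot_point', 'tip_reach']
```

The crop shows the brass-coloured stepped stake (crop [80,175], centre about (0.460, 0.109)) behind a black one. The purple, blue and black ones and the cone are ruled out. Next I go above the low board with closed fingers.

Emit:
{"method": "arm_command", "body": {
  "translation": [
    [43.5,-13.9,9.5],
    [43.5,-13.9,9.5],
    [43.5,-13.9,9.5],
    [43.5,-13.9,9.5],
    [43.5,-13.9,9.5]
  ],
  "turn": [-0.93,-0.93,-0.93,-0.93,-0.93],
  "hand": [1,1,1,1,1]
}}

```text
clock: 1.12
eef_pos: [0.3455, -0.3318, 0.2027]
tool_rot: [0.874, 0.486, 0.0, 0.0]
ft_force: [-1.2, -0.3, -0.3]
grip_width: 0.0259
```

```bash
python3 - <<'E'
from h import *
go(.539,-.171,.15,np.radians(-14.8)); print(tip_reach,get_obs()["eef_pos"])
E
```

```text
shift cm [23.86  7.95  5.28] turn -0.29735709917112985 jaw deg -31.8 q6 1.361 t 1.1167
0.014 [ 0.34554103 -0.33176936  0.20273572]
```

Emit:
{"method": "arm_command", "body": {
  "translation": [
    [23.5,7.8,5.2],
    [23.5,7.8,5.2],
    [23.5,7.8,5.2],
    [23.5,7.8,5.2],
    [23.5,7.8,5.2]
  ],
  "turn": [-0.29,-0.29,-0.29,-0.29,-0.29],
  "hand": [1,1,1,1,1]
}}

```text
clock: 1.53
eef_pos: [0.5032, -0.2017, 0.1598]
tool_rot: [0.796, 0.605, 0.0, 0.0]
ft_force: [0.5, -0.5, 0.5]
grip_width: 0.0
```

```bash
python3 - <<'E'
from h import *
go(.539,-.171,.08,np.radians(-14.8)); print(get_obs()["eef_pos"])
E
```

```text
shift cm [3.92 2.63 7.98] turn -0.012418208416255627 jaw deg -15.5 q6 1.46 t 1.5333
[ 0.50319135 -0.20171118  0.15981631]
```

Emit:
{"method": "arm_command", "body": {
  "translation": [
    [3.0,2.0,2.0],
    [3.0,2.0,2.0],
    [3.0,2.0,2.0],
    [3.0,2.0,2.0]
  ],
  "turn": [-0.01,-0.01,-0.01,-0.01],
  "hand": [1,1,1,1]
}}

```text
clock: 1.87
eef_pos: [0.5288, -0.1796, 0.1398]
tool_rot: [0.793, 0.609, -0.001, -0.0]
ft_force: [-1.7, -0.3, 0.8]
grip_width: 0.0001
```

```bash
python3 - <<'E'
from h import *
go(.539,-.171,.036,np.radians(-14.8)); print(get_obs()["eef_pos"])
E
```

```text
shift cm [ 1.09  0.78 10.38] turn -0.0020575645732283654 jaw deg -14.9 q6 1.504 t 1.8667
[ 0.52879815 -0.17956315  0.13978693]
```

Emit:
{"method": "arm_command", "body": {
  "translation": [
    [1.1,0.8,3.0],
    [1.1,0.8,6.0],
    [1.1,0.8,7.5],
    [1.1,0.8,8.5],
    [1.1,0.8,9.2]
  ],
  "turn": [0,0,0,0,0],
  "hand": [1,1,1,1,1]
}}

```text
clock: 2.28
eef_pos: [0.5379, -0.1721, 0.048]
tool_rot: [0.794, 0.608, -0.001, -0.001]
ft_force: [-3.8, 0.4, 5.0]
grip_width: 0.0002
```

Emit:
{"method": "arm_command", "body": {
  "translation": [
    [0,0,0.4],
    [0,0,0.8],
    [0,0,1.0],
    [0,0,1.1],
    [0,0,1.1]
  ],
  "turn": [0,0,0,0,0],
  "hand": [1,1,1,1,1]
}}

```text
clock: 2.7
eef_pos: [0.5403, -0.1719, 0.0378]
tool_rot: [0.793, 0.609, 0.0, 0.001]
ft_force: [-1.1, -0.0, 2.1]
grip_width: 0.0001
```

Emit:
{"method": "arm_command", "body": {
  "translation": [
    [0,0,0.2],
    [0,0,0.3],
    [0,0,0.3],
    [0,0,0.3]
  ],
  "turn": [0,0,0,0],
  "hand": [1,1,1,1]
}}

```text
clock: 3.03
eef_pos: [0.5407, -0.1718, 0.036]
tool_rot: [0.793, 0.609, 0.001, 0.001]
ft_force: [-6.1, -1.1, 11.7]
grip_width: 0.0003
```

The force is 11.7 N with the tips at z = 0.022, so the board is on its stop. I lift off and go to the stake.

Emit:
{"method": "arm_command", "body": {
  "translation": [
    [0,0,-4],
    [0,0,-8],
    [0,0,-12],
    [0,0,-12]
  ],
  "turn": [0,0,0,0],
  "hand": [1,0.8,0.4,0.4]
}}

```text
clock: 3.37
eef_pos: [0.5459, -0.1725, 0.1631]
tool_rot: [0.793, 0.609, 0.006, 0.007]
ft_force: [2.9, -0.9, 0.2]
grip_width: 0.0359
```

```bash
python3 - <<'E'
from h import *
p,d=look("side"); print(*[(np.round(r["location"]),r["conf"],world("side",d,*r["location"]).round(3)) for r in search_frame("side","cover_top")[:2]])
p,d=look("top"); P=cloud("top",d); z=P[...,2]
for c in ((.46,.109),):
    m=(np.hypot(P[...,0]-c[0],P[...,1]-c[1])<.02)&(z>.06)&(z<.08); print(m.sum(),cv2.minEnclosingCircle(P[m][:,:2].astype(np.float32)*1000),P[m].mean(0))
    go(*c,.15,np.radians(-14.8)); print(get_obs()["eef_pos"])
E
```

```text
(array([355., 353.]), 0.95, array([ 0.542, -0.163,  0.022]))
123 ((460.8401794433594, 109.5125503540039), 11.892578125) [0.46091139 0.10921113 0.06983759]
shift cm [ 24.98 -15.02   0.43] turn -0.0022050964214122004 jaw deg -14.9 q6 1.525 t 3.5167
[ 0.54076182 -0.17101187  0.15453097]
```

The side view has the board top at z = 0.022, fully down. The stake is at (0.461, 0.109).

Emit:
{"method": "arm_command", "body": {
  "translation": [
    [25,-15,0],
    [25,-15,0],
    [25,-15,0],
    [25,-15,0],
    [25,-15,0]
  ],
  "turn": [0,0,0,0,0],
  "hand": [0.35,0.35,0.35,0.35,0.35]
}}

```text
clock: 3.93
eef_pos: [0.4803, 0.0307, 0.1518]
tool_rot: [0.793, 0.609, -0.001, -0.001]
ft_force: [0.7, 0.5, -0.0]
grip_width: 0.0554
```

Emit:
{"method": "arm_command", "body": {
  "translation": [
    [8,-4,0],
    [8,-4,0],
    [8,-4,0],
    [8,-4,0],
    [8,-4,0]
  ],
  "turn": [0,0,0,0,0],
  "hand": [0.35,0.35,0.35,0.35,0.35]
}}

```text
clock: 4.35
eef_pos: [0.4634, 0.1168, 0.1526]
tool_rot: [0.793, 0.61, -0.001, -0.0]
ft_force: [-0.3, -0.6, -0.1]
grip_width: 0.0554
```

```bash
python3 - <<'E'
from h import *
go(.461,.109,.11,np.radians(-14.8)); print(get_obs()["eef_pos"],get_obs()["grip_width"])
E
```

```text
shift cm [-0.81 -0.03  4.26] turn -0.0010338123572706248 jaw deg -14.9 q6 2.077 t 4.35
[0.46343416 0.11677988 0.15261099] 0.05543918493355186
```

Emit:
{"method": "arm_command", "body": {
  "translation": [
    [-0.8,0,0],
    [-0.8,0,2],
    [-0.8,0,4],
    [-0.8,0,5],
    [-0.8,0,5]
  ],
  "turn": [0,0,0,0,0],
  "hand": [0.35,0.35,0.35,0.35,0.35]
}}

```text
clock: 4.77
eef_pos: [0.4602, 0.1061, 0.1014]
tool_rot: [0.794, 0.608, -0.003, -0.001]
ft_force: [0.0, -0.4, 0.1]
grip_width: 0.0554
```

```bash
python3 - <<'E'
from h import *
go(.461,.109,.05,np.radians(-14.8)); print(get_obs()["eef_pos"],get_obs()["grip_width"])
E
```

```text
shift cm [0.32 0.03 5.14] turn -0.006472852731376655 jaw deg -15.2 q6 2.062 t 4.7667
[0.46019835 0.10609962 0.1013807 ] 0.05539475332168702
```

Emit:
{"method": "arm_command", "body": {
  "translation": [
    [0.3,0,2],
    [0.3,0,4],
    [0.3,0,5.1],
    [0.3,0,5.1],
    [0.3,0,5.1]
  ],
  "turn": [0,0,0,0,0],
  "hand": [0.35,0.35,0.35,0.35,0.35]
}}

```text
clock: 5.18
eef_pos: [0.463, 0.1105, 0.0531]
tool_rot: [0.794, 0.608, -0.0, -0.0]
ft_force: [0.0, 0.6, 0.1]
grip_width: 0.0557
```

```bash
python3 - <<'E'
from h import *
go(.461,.109,.05,np.radians(-14.8)); print(get_obs()["eef_pos"],get_obs()["ft_force"])
E
```

```text
shift cm [-0.2  -0.15  0.31] turn -0.00489090713176954 jaw deg -15.1 q6 2.068 t 5.1833
[0.46298141 0.11053561 0.0531438 ] [0.02388055 0.56041475 0.14435853]
```

Emit:
{"method": "arm_command", "body": {
  "translation": [
    [-0.1,-0.1,0.1],
    [-0.1,-0.1,0.1],
    [-0.1,-0.1,0.1],
    [-0.1,-0.1,0.1],
    [-0.1,-0.1,0.1]
  ],
  "turn": [0,0,0,0,0],
  "hand": [0.35,1,1,1,1]
}}

```text
clock: 5.6
eef_pos: [0.4621, 0.1113, 0.053]
tool_rot: [0.793, 0.609, 0.001, 0.0]
ft_force: [-1.9, 0.6, 5.6]
grip_width: 0.0217
```

Emit:
{"method": "arm_command", "body": {
  "translation": [
    [0,0,0],
    [0,0,0],
    [0,0,-1],
    [0,0,-2],
    [0,0,-3]
  ],
  "turn": [0,0,0,0,0],
  "hand": [1,1,1,1,1]
}}

```text
clock: 6.02
eef_pos: [0.4607, 0.111, 0.0816]
tool_rot: [0.793, 0.609, -0.001, -0.0]
ft_force: [0.9, -0.1, -3.4]
grip_width: 0.0216
```

Emit:
{"method": "arm_command", "body": {
  "translation": [
    [0,0,-2],
    [0,0,-4],
    [0,0,-6],
    [0,0,-7],
    [0,0,-7]
  ],
  "turn": [0,0,0,0,0],
  "hand": [1,1,1,1,1]
}}

```text
clock: 6.43
eef_pos: [0.463, 0.1116, 0.154]
tool_rot: [0.793, 0.609, 0.002, 0.001]
ft_force: [0.8, -0.6, -3.6]
grip_width: 0.0215
```

```bash
python3 - <<'E'
from h import *
p,d=look("side"); cv2.imwrite("pics/lift.png",cv2.resize(p[80:320,160:480,::-1],None,fx=2,fy=2))
go(.539,-.171,.15,np.radians(-14.8)); print(get_obs()["eef_pos"],get_obs()["ft_force"])
E
```

```text
shift cm [-25.3   14.7    0.25] turn -0.002422044624039721 jaw deg -14.9 q6 2.068 t 6.4833
[0.46215783 0.11136993 0.15251034] [ 1.0963602  -0.22501507 -4.47378244]
```

View pics/lift.png

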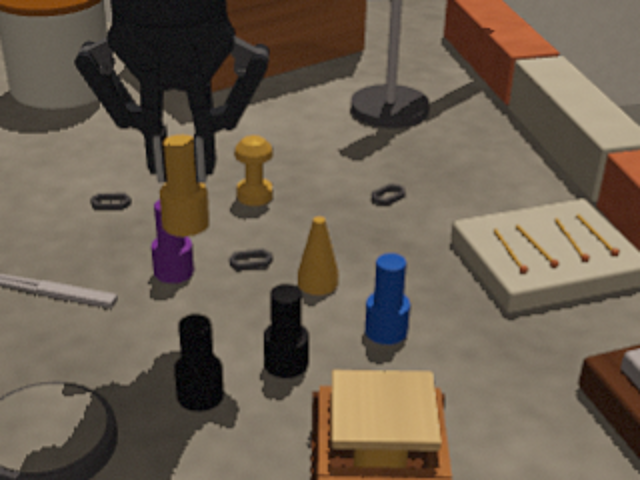

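The stepped brass stake hangs upright between the pads (crop [180,183]), clear of the others. I carry it to the cell.

Emit:
{"method": "arm_command", "body": {
  "translation": [
    [-3,1.7,0],
    [-6,3.5,0],
    [-9,5.2,0],
    [-12,7,0],
    [-15,8.7,0]
  ],
  "turn": [0,0,0,0,0],
  "hand": [1,1,1,1,1]
}}

```text
clock: 6.9
eef_pos: [0.506, -0.0575, 0.15]
tool_rot: [0.793, 0.609, -0.001, -0.001]
ft_force: [0.9, -0.2, -3.6]
grip_width: 0.0214
```

Emit:
{"method": "arm_command", "body": {
  "translation": [
    [-3,1.7,0],
    [-6,3.5,0],
    [-8.5,5,0],
    [-9.5,5.6,0],
    [-10,5.9,0]
  ],
  "turn": [0,0,0,0,0],
  "hand": [1,1,1,1,1]
}}

```text
clock: 7.32
eef_pos: [0.5375, -0.1699, 0.1498]
tool_rot: [0.794, 0.608, -0.001, -0.001]
ft_force: [0.3, 1.6, -4.2]
grip_width: 0.0215
```

Emit:
{"method": "arm_command", "body": {
  "translation": [
    [0,0,0],
    [0,0,0]
  ],
  "turn": [0,0],
  "hand": [1,1]
}}

```text
clock: 7.48
eef_pos: [0.5373, -0.1669, 0.1508]
tool_rot: [0.793, 0.609, -0.001, -0.001]
ft_force: [-1.3, 1.3, -3.8]
grip_width: 0.0218
```

```bash
python3 - <<'E'
from h import *
p,d=look("side"); cv2.imwrite("pics/over.png",cv2.resize(p[180:480,240:480,::-1],None,fx=2,fy=2))
go(.540,-.169,.076,np.radians(-14.8)); o=get_obs();print(o["eef_pos"],o["ft_force"],o["grip_width"])
E
```

```text
shift cm [-0.18  0.33  7.52] turn -0.0012782939228226375 jaw deg -14.9 q6 1.53 t 7.5333
[ 0.53739053 -0.1665495   0.15118369] [ 0.38522969 -0.54681588 -2.32830633] 0.021472802114119983
```

View pics/over.png

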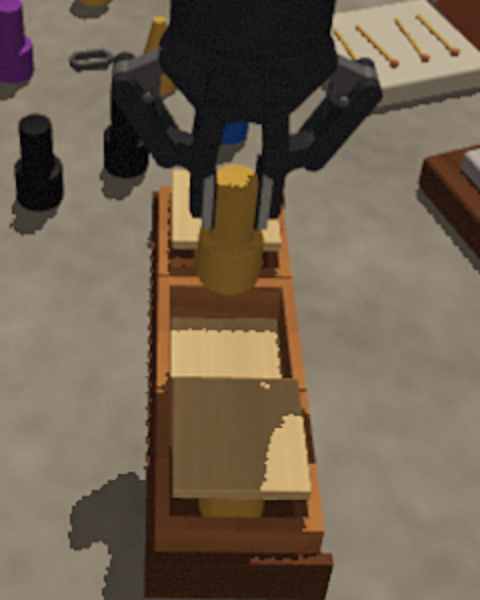

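The stake hangs upright over the open cell (crop [260,230]), and the sunken board is visible at [350,225]. I lower it.

Emit:
{"method": "arm_command", "body": {
  "translation": [
    [-0.2,0.3,1],
    [-0.2,0.3,3],
    [-0.2,0.3,5],
    [-0.2,0.3,6.3],
    [-0.2,0.3,6.3]
  ],
  "turn": [0,0,0,0,0],
  "hand": [1,1,1,1,1]
}}

```text
clock: 7.95
eef_pos: [0.5378, -0.1687, 0.0851]
tool_rot: [0.793, 0.61, -0.002, -0.003]
ft_force: [-0.5, 0.5, -5.2]
grip_width: 0.0219
```

Emit:
{"method": "arm_command", "body": {
  "translation": [
    [0,0,0.3],
    [0,0,0.6],
    [0,0,0.9],
    [0,0,0.9]
  ],
  "turn": [0,0,0,0],
  "hand": [1,1,1,1]
}}

```text
clock: 8.28
eef_pos: [0.541, -0.1707, 0.0804]
tool_rot: [0.793, 0.609, 0.0, 0.0]
ft_force: [0.6, -0.7, -4.2]
grip_width: 0.0214
```

Emit:
{"method": "arm_command", "body": {
  "translation": [
    [0,0,0.2],
    [0,0,0.3],
    [0,0,0.3],
    [0,0,0.3]
  ],
  "turn": [0,0,0,0],
  "hand": [1,1,1,1]
}}

```text
clock: 8.62
eef_pos: [0.5407, -0.1709, 0.0772]
tool_rot: [0.793, 0.609, 0.0, 0.0]
ft_force: [-0.1, -0.4, -3.2]
grip_width: 0.0218
```

```bash
python3 - <<'E'
from h import *
o=get_obs();print(o["eef_pos"],o["ft_force"])
E
```

```text
[ 0.54066094 -0.17085891  0.07721828] [-0.07193924 -0.44233543 -3.16315056]
```

Emit:
{"method": "arm_command", "body": {
  "translation": [
    [0,0,0.1],
    [0,0,0.2],
    [0,0,0.3],
    [0,0,0.3]
  ],
  "turn": [0,0,0,0],
  "hand": [1,1,1,1]
}}

```text
clock: 8.95
eef_pos: [0.5408, -0.1709, 0.075]
tool_rot: [0.793, 0.609, 0.0, 0.0]
ft_force: [-2.9, 0.2, 2.3]
grip_width: 0.0213
```

Contact: the force has gone from -4 N to +2 N. I release and retreat upward.

Emit:
{"method": "arm_command", "body": {
  "translation": [
    [0,0,0],
    [0,0,0],
    [0,0,0],
    [0,0,0],
    [0,0,0]
  ],
  "turn": [0,0,0,0,0],
  "hand": [0.65,0.5,0.35,0.35,0.35]
}}

```text
clock: 9.37
eef_pos: [0.5408, -0.1708, 0.0741]
tool_rot: [0.793, 0.609, 0.0, 0.0]
ft_force: [-0.6, -0.5, 0.2]
grip_width: 0.0556
```

Emit:
{"method": "arm_command", "body": {
  "translation": [
    [0,0,-1],
    [0,0,-3],
    [0,0,-6],
    [0,0,-9],
    [0,0,-12]
  ],
  "turn": [0,0,0,0,0],
  "hand": [0.35,0.35,0.35,0.35,0.35]
}}

```text
clock: 9.78
eef_pos: [0.5404, -0.1707, 0.1959]
tool_rot: [0.793, 0.609, -0.0, -0.0]
ft_force: [0.5, -0.6, -0.6]
grip_width: 0.0555
```

Emit:
{"method": "arm_command", "body": {
  "translation": [
    [-6,0,0],
    [-12,0,0],
    [-16,0,0],
    [-18,0,0],
    [-18,0,0]
  ],
  "turn": [0,0,0,0,0],
  "hand": [0.35,0.35,0.35,0.35,0.35]
}}

```text
clock: 10.2
eef_pos: [0.4925, -0.3499, 0.195]
tool_rot: [0.795, 0.607, -0.001, 0.001]
ft_force: [-0.0, 0.8, -0.0]
grip_width: 0.0556
```

```bash
python3 - <<'E'
from h import *
p,d=look("top"); cv2.imwrite("pics/end.png",cv2.resize(p[190:310,320:480,::-1],None,fx=4,fy=4)); P=cloud("top",d)
q=P[200:300,330:470].reshape(-1,3); r=np.hypot(q[:,0]-.539,q[:,1]+.171)
m=(r<.04)&(q[:,2]>.078)&(q[:,2]<.11); print("top",m.sum(),np.nanmean(q[m],0),np.nanmedian(q[m],0))
m=(r<.04)&(q[:,2]<.034); print("board",m.sum(),np.nanmedian(q[m],0))
print(get_obs()["eef_pos"],get_obs()["clock"],get_obs()["ft_force"])
E
```

```text
top 133 [ 0.53919964 -0.17166282  0.091177  ] [ 0.5387504  -0.17132553  0.09182324]
board 775 [ 0.53659467 -0.16889073  0.02209236]
[ 0.49231572 -0.35014041  0.19467908] 10.25 [ 1.01544287 -0.94199408 -0.37533249]
```

View pics/end.png

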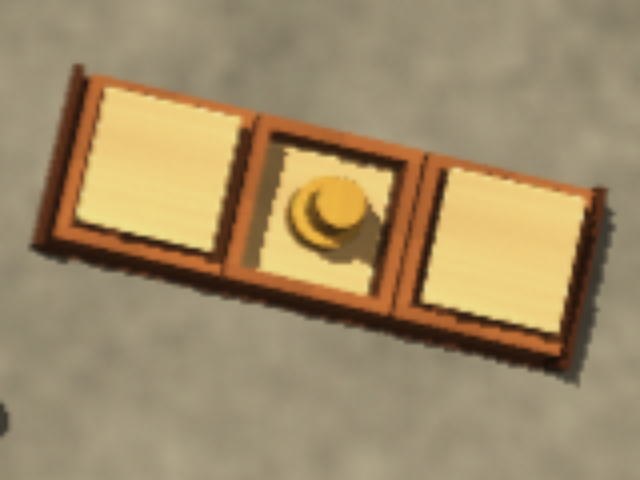

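The stake stands upright in the middle cell (crop [205,340]): its flat top is at z = 0.092, centred, on the board at z = 0.022.

```bash
python3 -c "
from workcell import *
print(job_done())"
```

```text
the job is handed in; nothing more can be done
None
```

The stepped brass stake now stands upright, foot down, on the sunken board in the middle cell. I handed the job in at about 10 s on the robot clock.

- **Press:** The low board was the middle one. With closed fingers I pressed it until the force rose to about 12 N with the fingertips at z = 22 mm. The side camera afterwards also had the board top at z = 22 mm, which is fully down.
- **Stake:** I gripped it by the neck and lowered it onto the board until the force showed contact. I then released it and moved the arm well clear.
- **Last check (top camera):** The stake's flat top is at z ≈ 92 mm, which is the 22 mm board plus the 70 mm stake. It is within about 1 mm of the cell centre, and the board is still at 22 mm.

None of these checks failed. The only mismatch was the grip reading of about 21.5 mm on the 24 mm neck. I took that as a sensor offset or give in the pads, and it had no visible effect.

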